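# Shut the red air valve under the sliding cover

## Robot

A 7-joint arm with a two-finger parallel gripper is mounted at the origin on the work surface. World frame = base frame: x ahead of the robot, y to its left, z up, the work surface at z = 0. Lengths are in m, angles in degrees, forces in N, time in s.
With the tool pointing down it reaches from about 0.425 to 1.025 m from the base axis. Payload 9.4 kg.
Tool frame: the origin (TCP) lies at the very end of the fingers, on their centre line; the grasp point (between the pads) lies 19 mm behind it; z points along the fingers, y is the direction in which the jaws open and shut (so a half turn about z gives the same grasp; the last joint's range is limited). The gripper opens to 93 mm and grips with 3 to 60 N. Pads are 15 mm wide; open, the fingers measure 128 mm over their backs; the gripper's body (75 mm by 188 mm) begins 65 mm behind the grasp point.
Start: joints at [70.262, 34.337, -0.143, 91.639, 0.103, 54.024, -4.572], TCP at [0.192, -0.699, 0.219] pointing down, gripper open.
Joint ranges: [-147.43, 147.43], [-19.82, 112.94], [-74.19, 73.91], [6.32, 146.72], [-59.91, 239.91], [6.04, 106.73], [-150.56, 150.56]. Speed limits (degrees/s): [127.2, 127.2, 172.46, 172.46, 180, 180, 180].

## Interface

Orientations are given as [roll, pitch, yaw] about the fixed x, y, z axes, in that order (R = Rz(yaw) Ry(pitch) Rx(roll)).
In Python, from rig import bot, get_image, camera_params, workorder, search_frame gives the robot as it stands.
- The arm moves only by the tool step_arm, never from a script. Its argument "increments" is one flat list of numbers, 7 for each row, row after row: the shift along the world's x, y, z in mm, then the turn, a rotation vector about the world's x, y, z in degrees, then the opening, from -1 (shut) to 1 (fully open). In form: [tx, ty, tz, wx, wy, wz, jaw, tx, ty, tz, wx, wy, wz, jaw, ...]. A call has 1 to 20 rows; each row shifts and turns the commanded pose from where the row before left it; what a row does not reach is not made up. A row lasts 1/12 s, in which the tool goes at most 41.7 mm and 7.16 degrees, less where a joint would pass 70% of its speed; a pose out of reach is approached as far as the arm can. A call is refused whole if a number of a shift passes 41.7 or a number of a turn 7.16, either way. A call with a gripper value outside its range is refused whole. The fingers move at their own pace and stop on an object; "force" is the grip in N (left out, the last holds). Time passes only in rows, so rows that do not move let the fingers close. It gives the time, the measured TCP pose, the force and the opening at its end, in the units of the state.
- bot.state(): the state, without advancing time (a new reading comes with each control period).
- get_image(name): name is "scene" or "top" or "wrist"; returns the picture (400x640x3 uint8, blue, green, red); there is no depth.
- camera_params(name): a dict with "camera_matrix" (3x3 intrinsics, pixels), "R" (3x3) and "t" (3): a world point X has camera coordinates R X + t; the wrist camera has in their place "T_tool_cam" (4x4, takes a point from camera to tool coordinates, whose origin is the TCP and whose axes are the flange's). Camera axes: x right, y down, z forward; pixel columns grow to the right and rows downward; lengths in m; the calibration is good to about 2 mm. The wrist camera is an equidistant fisheye: a pixel r from the principal point sees the ray r / f radians off the axis. A picture is of the moment at which its call begins: read the wrist's pose just before it. camera_params takes no time and is no camera call.
- workorder.job_done(): hands the job in, once; it reports no verdict.
Trained networks look in the newest picture that a camera, given by its name, has taken for a name from the list of things; names that differ only in an ending like _2 or _b are one class to them, and where a whole thing is asked for, a point or a joint stands for the part that bears it (a point fixed in the world has none). Each returns a list of dicts, best first, with "score" (0 to 1); they miss things now and then, are a little off and sometimes report something else, mostly with a low value. They report only what shows in the picture. A call takes as long as a camera call.
- search_frame(camera, label): "rect" ([left, top, right, bottom] in pixels, round what is visible of it).
The state is a dict: "t": time; "qpos": joint angles; "dq": joint speeds; "tau": joint torques, N m; "tool_pos": TCP position; "tool_rot": TCP orientation; "force": force on the tool from outside, world axes, zero at the start; "torque": the same for the moment, N m; "gripper_width": opening from 0.0 (shut) to 1.0 (fully open).
Only numpy, scipy, OpenCV 4.12 (cv2) and the standard library are available. Lean on these libraries where they do the work, as an engineer would, in place of code of your own. Each camera call takes 0.05 s, during which the arm holds its last target.

## Task

Push the yellow cover of the air valve box aside by its black ridge, all the way open, then push the red valve handle over, away from the robot's side, until it is fully shut against its stop. Leave the cover open and the grey handle as it is. It is all pushing with the fingertips: do not pick up or knock any of the things standing around.

Things in the scene. Friction and masses are not known exactly. Their poses are not given: they have to be found in the camera images.
- valve_box: grey air valve box fixed to the bench, 196 mm (its x) by 340 mm (its y), 100 mm high; origin at the centre of its underside, on the table, x axis roughly away from the robot, y along its length towards the end with the blue regulator knob. The half at negative y is an open-topped well, inside x -90 to +90 mm, y -162 to +2 mm, floor 14 mm above the table, holding the two valves; the other half is solid. Guide rails 5 mm wide along the edges at x = +-95 mm rise to 112 mm.
- cover (a joint): how far the yellow sliding cover has moved along the box's +y, in m: 0 = well closed, 0.155 = at its stop, well fully open. It cannot lift off, slides with about 2.5 N of friction and stays where it is left.
- cover_ridge (a point): middle of the top edge of the black push ridge that stands on the middle of the yellow cover (cover 184 x 168 mm, its upper face 107 mm above the table). The ridge is 100 mm long along the box's x, 12 mm thick along its y, and rises 25 mm above the cover, to 133 mm above the table. It moves with the cover.
- red_handle (a joint): angle of the red valve handle in rad: 0 = open, leaning 0.6 rad from upright towards the box's -x (the robot's side); 0.6 = upright; 1.2 = shut, at its stop, leaning 0.6 rad to the box's +x. It is stiff (about 0.09 N m) and stays where it is left.
- red_tip (a point): tip end of the red handle, in the middle of its width. The handle is a red paddle lever 55 mm long from its pivot (plus a 9 mm rounded tip), 18 mm wide along the box's y, 9 mm thick. The pivot is a line along the box's y, 32 mm above the table, at box x = +12 mm and, as for the whole handle, at box y = -47.5 or -122.5 mm (the two handles may be swapped). It stays below the cover at all times.
- grey_handle (a joint): angle of the grey valve handle, same meaning; it may start anywhere between open and shut and is to be left as it is.
- grey_tip (a point): tip end of the grey handle, the same shape as the red one.
- mug: yellow mug, 80 mm across, 95 mm tall, standing close in front of the valve box; origin at its underside. A bystander.
- brush: paint brush with blue handle, lying flat close in front of the valve box, about 200 mm long along the box's y, about 20 mm high; origin at the middle of its length, on the underside. A bystander.
- jar: amber jar, 60 mm across, 75 mm tall, standing close behind the valve box; origin at its underside. A bystander.
- spray_can: blue can, 56 mm across, 160 mm tall; origin at its underside. A bystander.
- phone: black phone, 75 x 150 x 9 mm, lying flat; origin at its underside. A bystander.
- tray: white open plastic tray, 100 x 130 x 35 mm; origin at its underside. A bystander.
- fob: orange car-key fob, 30 x 60 x 12 mm, lying flat; origin at its underside. A bystander.

How it is judged:
By the outcome, as a careful person would: the job done as asked, in the order asked, and still so for the second after the job is handed in, with the robot touching nothing.
It also fails if it takes over 42 s, if anything falls off the work surface, if the arm or the gripper's body presses on something with over 40 N, if the wrist force passes 120 N, or if a joint passes its speed limit or range.

## Working session

There is one attempt and no reset: what is moved stays moved. The work goes in short steps, Python scripts to look and compute and a tool call to move; the robot and the scene stay as the last step left them, time stands still between calls to the robot, and variables do not carry over. Pictures are saved under pics/ and viewed, and the job is handed in when it is done.

Besides the shell and the picture viewer there is one more tool, called after ">>>" as name(argument=value, ...) on one line, values as JSON. step_arm: Moves the arm, as the interface text tells. Its arguments: {"type":"object","properties":{"increments":{"type":"array","items":{"type":"number"}},"force":{"type":"number"}},"required":["increments"]}

```bash
mkdir -p pics; ls; python3 - <<'E'
from rig import bot, get_image, camera_params
import cv2
print(bot.state())
for n in ["scene","top"]:
    cv2.imwrite(f"pics/{n}0.png",get_image(n)); print(n,camera_params(n))
print(camera_params("wrist"))
E
```

```text
pics
{'t': 0.0, 'qpos': array([70.26137045, 34.38437717, -0.14585248, 91.68020083,  0.102672  ,
       54.02380426, -4.57328749]), 'dq': array([ 0.00260243,  0.04419744, -0.03301238, -0.08236702,  0.01855713,
        0.00561353,  0.01928501]), 'tau': array([-1.38621104e-03, -7.65065932e+01,  1.49620280e+00, -2.52350575e+01,
       -5.25165279e-02,  1.68865803e-02,  2.31350268e-04]), 'tool_pos': array([ 0.19170358, -0.69869354,  0.21776625]), 'tool_rot': array([-1.79912078e+02,  7.66123637e-03,  1.53461574e+01]), 'force': array([-0.73596541, -0.62384199, -0.19971718]), 'torque': array([ 0.00323125, -0.04392611, -0.01153548]), 'gripper_width': 0.9979327971456086}
scene {'camera_matrix': array([[368.39970815,   0.        , 316.49231612],
       [  0.        , 368.39970815, 199.20452064],
       [  0.        ,   0.        ,   1.        ]]), 'R': array([[ 0.83133924,  0.5554004 , -0.02013614],
       [ 0.31524104, -0.50108135, -0.8059408 ],
       [-0.45770969,  0.66366247, -0.59165359]]), 't': array([-0.45733568, -0.07006124,  1.44821096])}
top {'camera_matrix': array([[508.8515752 ,   0.        , 314.33894073],
       [  0.        , 508.8515752 , 200.77920619],
       [  0.        ,   0.        ,   1.        ]]), 'R': array([[-0.02871622, -0.99951473, -0.01206956],
       [-0.98625666,  0.03029659, -0.16241895],
       [ 0.1627058 ,  0.00723963, -0.98664807]]), 't': array([0.05381609, 0.53501412, 1.70667785])}
{'camera_matrix': array([[309.70691629,   0.        , 321.91636936],
       [  0.        , 309.70691629, 201.4108654 ],
       [  0.        ,   0.        ,   1.        ]]), 'T_tool_cam': array([[ 0.0010538 , -0.96839658, -0.24941321,  0.06789337],
       [ 0.99999858,  0.00134865, -0.00101127, -0.00121809],
       [ 0.00131569, -0.24941179,  0.96839663, -0.16526848],
       [ 0.        ,  0.        ,  0.        ,  1.        ]])}
```

View pics/scene0.png

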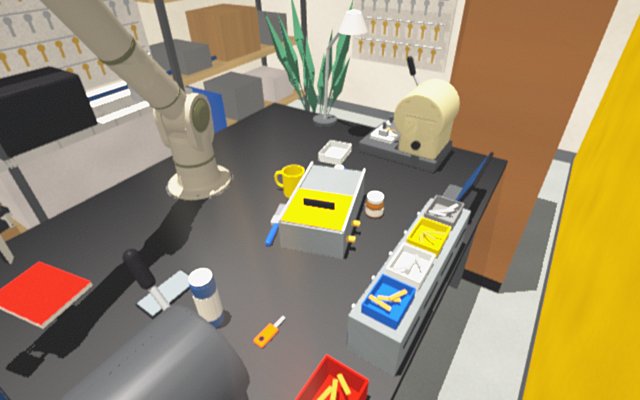

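View pics/top0.png

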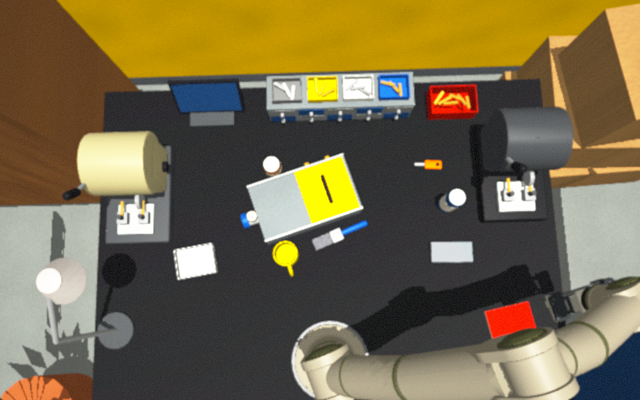

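The scene view shows the box with its cover closed (ridge at about 319,203). In the top view the box spans about (248,185) to (360,205), turned about 15°, with its ridge at about (327,189). Next I'll zoom in and fit the pose.

```bash
python3 - <<'E'
import cv2
im=cv2.imread("pics/top0.png")[130:280,225:385]
cv2.imwrite("pics/top0z.png",cv2.resize(im,None,fx=4,fy=4,interpolation=cv2.INTER_CUBIC))
im=cv2.imread("pics/scene0.png")[150:260,255:395]
cv2.imwrite("pics/scene0z.png",cv2.resize(im,None,fx=5,fy=5,interpolation=cv2.INTER_CUBIC))
E
```

```text
(no output)
```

View pics/top0z.png

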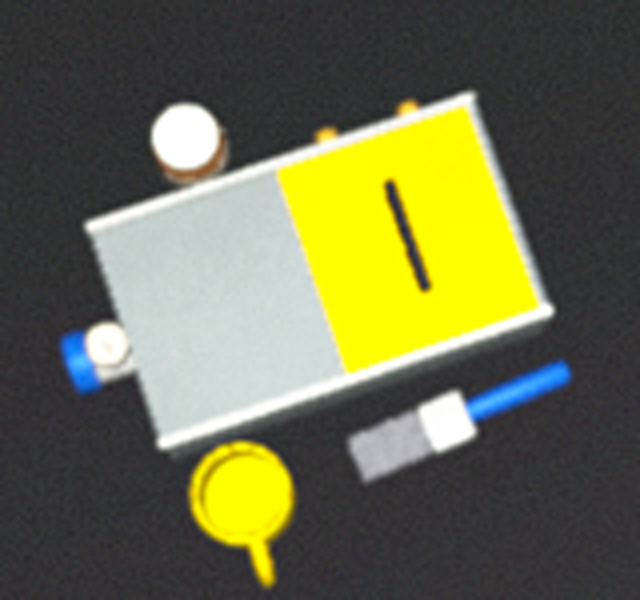

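View pics/scene0z.png

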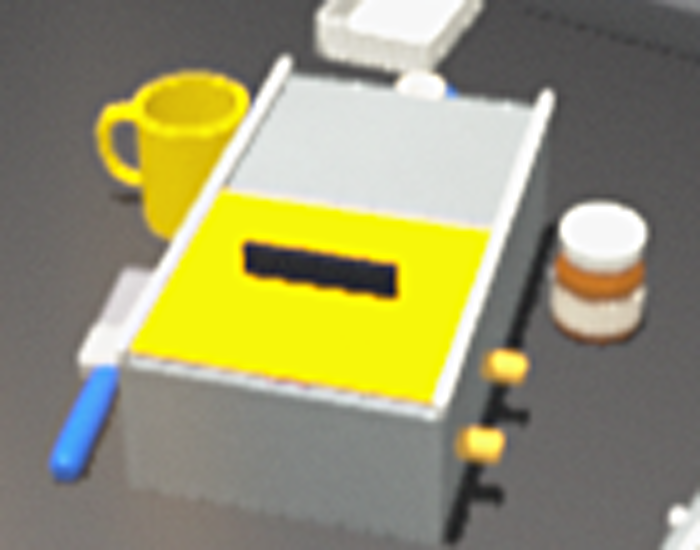

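```bash
cat > h.py <<'E'
import numpy as np
from rig import camera_params
def proj(n,P):
    c=camera_params(n); X=np.asarray(P)@c["R"].T+c["t"]; x=X@c["camera_matrix"].T
    return x[:,:2]/x[:,2:]
def b2w(p,P):
    P=np.atleast_2d(P).astype(float); c,s=np.cos(p[2]),np.sin(p[2])
    return np.c_[p[0]+c*P[:,0]-s*P[:,1],p[1]+s*P[:,0]+c*P[:,1],P[:,2]]
def ray(n,uv):
    c=camera_params(n); d=c["R"].T@np.linalg.solve(c["camera_matrix"],[*uv,1]); return -c["R"].T@c["t"],d
def atz(n,uv,z):
    o,d=ray(n,uv); return o+d*(z-o[2])/d[2]
E
python3 - <<'E'
from h import *
from scipy.optimize import least_squares
C=np.array([[.098,.17,.112],[.098,-.17,.112],[-.098,-.17,.112],[-.098,.17,.112]])
T=(np.array([[89,224],[474,95],[551,312],[161,445]])+.5)/4-.5+[225,130]
S=(np.array([[549,93],[440,412],[128,352],[287,57]])+.5)/5-.5+[255,150]
for ns in (["top"],["scene"],["top","scene"]):
    f=lambda p:np.concatenate([(proj(n,b2w(p,C))-(T if n=="top" else S)).ravel() for n in ns])
    r=least_squares(f,[.6,0,.3]); print(ns,r.x,np.degrees(r.x[2]),r.fun.round(1))
p=r.x
print("ridge",b2w(p,[0,-.08,.133]))
R=(np.array([407,235])+.5)/4-.5+[225,130]; print(R,proj("top",b2w(p,[[0,-.08,.133],[0,-.08,.12]])),atz("top",R,.128))
# bystanders
for nm,uv,z in [("mug",(240,490),.095),("jar",(185,138),.075),("knob",(105,345),.1),("brush tip",(565,370),.02),("brush end",(360,460),.02)]:
    w=atz("top",(np.array(uv)+.5)/4-.5+[225,130],z); c,s=np.cos(p[2]),np.sin(p[2]); d=w[:2]-p[:2]; print(nm,w.round(3),"box",(c*d[0]+s*d[1]).round(3),(-s*d[0]+c*d[1]).round(3))
E
```

```text
['top'] [0.54037963 0.0697956  0.29947341] 17.15856275502485 [-0.3 -0.2 -0.  -0.3  0.4  0.2 -0.2  0.3]
['scene'] [0.54272405 0.06837958 0.31007242] 17.765841094727136 [ 0.9  0.5  1.6 -1.  -2.  -0.3 -0.4  0.8]
['top', 'scene'] [0.54138092 0.06957602 0.30479837] 17.463660449173172 [-0.3 -0.2 -0.2 -0.7  0.6 -0.5  0.1  0.2  1.   0.4  1.  -1.4 -2.4 -0.8
 -0.3  0.5]
ridge [[ 0.56538899 -0.00673658  0.133     ]]
[326.375 188.375] [[327.37254606 187.22617986]
 [327.32056872 187.96908684]] [ 0.56260834 -0.00343258  0.128     ]
mug [0.36  0.14  0.095] box -0.152 0.122
jar [0.663 0.183 0.075] box 0.15 0.071
knob [0.483 0.249 0.1  ] box -0.002 0.189
brush tip [ 0.46  -0.138  0.02 ] box -0.14 -0.174
brush end [0.388 0.041 0.02 ] box -0.155 0.019
```

>>> step_arm(increments=[10,16,0,0,0,0.1,-1,19,32,0,0,0,0.1,-1,19,32,0,0,0,0.1,-1,19,32,0,0,0,0.1,-1,19,32,0,0,0,0.1,-1,19,32,0,0,0,0.1,-1,19,32,0,0,0,0.1,-1,19,32,0,0,0,0.1,-1,19,32,0,0,0,0.1,-1,19,32,0,0,0,0.1,-1,19,32,0,0,0,0.1,-1,19,32,0,0,0,0.1,-1,19,32,0,0,0,0.1,-1,19,32,0,0,0,0.1,-1,19,32,0,0,0,0.1,-1,19,32,0,0,0,0.1,-1,19,32,0,0,0,0.1,-1,19,32,0,0,0,0.1,-1,19,32,0,0,0,0.1,-1,10,16,0,0,0,0.1,-1])

```text
t: 1.77
tool_pos: [0.5558, -0.0863, 0.2185]
tool_rot: [-179.9, -0.1, 17.6]
force: [0.3, 0.3, -0.1]
gripper_width: 0.004
```

>>> step_arm(increments=[11,19,0,0,0,0,-1,10,19,0,0,0,0,-1,0,0,-20,0,0,0,-1,0,0,-30,0,0,0,-1,0,0,-30,0,0,0,-1,0,0,-12,0,0,0,-1,0,0,-8,0,0,0,-1,0,0,0,0,0,0,-1])

```text
t: 2.43
tool_pos: [0.5739, -0.0531, 0.1169]
tool_rot: [-179.9, 0.2, 17.4]
force: [0.1, 0.3, -0.3]
gripper_width: 0.007
```

```bash
python3 - <<'E'
from rig import *
import cv2
print(bot.state()['tool_pos'],bot.state()['force'])
im=get_image("scene")[130:260,240:400]
cv2.imwrite("pics/s1.png",cv2.resize(im,None,fx=4.5,fy=4.5,interpolation=cv2.INTER_CUBIC))
E
```

```text
[ 0.5739458  -0.05306915  0.11694933] [ 0.07815412  0.25263041 -0.29477084]
```

View pics/s1.png

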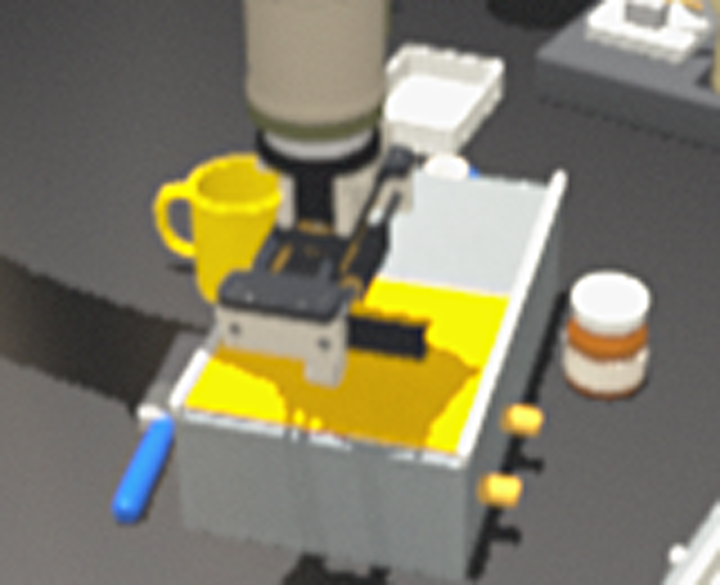

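The closed fingertips are just on the -y side of the ridge, at about (320,375) in the zoomed view. Pushing along +y now.

>>> step_arm(increments=[-1.8,5.7,0,0,0,0,-1,-2.4,7.6,0,0,0,0,-1,-2.4,7.6,0,0,0,0,-1,-3.6,11.5,0,0,0,0,-1,-3.6,11.5,0,0,0,0,-1,-3.6,11.5,0,0,0,0,-1,-3.6,11.5,0,0,0,0,-1,-3.6,11.5,0,0,0,0,-1,-3.6,11.5,0,0,0,0,-1,-3.6,11.5,0,0,0,0,-1,-3.6,11.5,0,0,0,0,-1,-3.6,11.5,0,0,0,0,-1,-3.6,11.5,0,0,0,0,-1,-3,9.6,0,0,0,0,-1,-2.4,7.6,0,0,0,0,-1,-1.2,3.8,0,0,0,0,-1,0,0,0,0,0,0,-1,0,0,0,0,0,0,-1])

```text
t: 3.98
tool_pos: [0.5251, 0.104, 0.1184]
tool_rot: [-180.0, 0.1, 17.4]
force: [-0.5, -0.6, 0.5]
gripper_width: 0.009
```

>>> step_arm(increments=[-1.2,3.8,0,0,0,0,-1,-1.2,3.8,0,0,0,0,-1,-0.9,2.9,0,0,0,0,-1,-0.6,1.9,0,0,0,0,-1,-0.6,1.9,0,0,0,0,-1,0,0,0,0,0,0,-1])

```text
t: 4.48
tool_pos: [0.5214, 0.1155, 0.1184]
tool_rot: [179.8, 0.1, 17.2]
force: [3.2, -10.3, -1.1]
gripper_width: 0.006
```

```bash
python3 - <<'E'
from rig import *
import cv2
print(bot.state()['tool_pos'],bot.state()['force'])
im=get_image("scene")[130:260,240:400]
cv2.imwrite("pics/s2.png",cv2.resize(im,None,fx=4.5,fy=4.5,interpolation=cv2.INTER_CUBIC))
E
```

```text
[0.52142705 0.1154869  0.11844503] [  3.19043376 -10.25706072  -1.05841252]
```

View pics/s2.png

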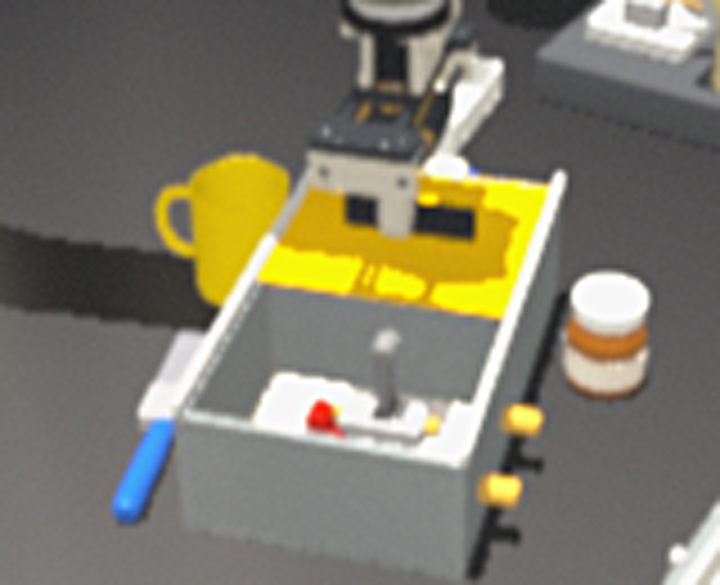

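The well is open, with the ridge near the far end. The red handle is at about (322,415), leaning to the robot's side in the near (-y) position, and the grey one at (385,365) is near upright. The reading of 10.7 N suggests the cover is at its stop, so I'll confirm with one more nudge.

>>> step_arm(increments=[-0.9,2.9,0,0,0,0,-1,0,0,0,0,0,0,-1])

```text
t: 4.7
tool_pos: [0.5213, 0.1156, 0.1185]
tool_rot: [179.7, 0.1, 17.1]
force: [6.3, -19.5, -1.8]
gripper_width: 0.002
```

>>> step_arm(increments=[1.5,-4.8,0,0,0,0,-1,3,-9.5,0,0,0,0,-1,1.5,-4.8,10,0,0,0,-1,0,0,25,0,0,0,-1,0,0,25,0,0,0,-1,0,-15,10,0,0,0,-1,0,-30,0,0,0,0,-1,0,-30,0,0,0,0,-1,0,-30,0,0,0,0,-1,0,-30,0,0,0,0,-1,0,-15,0,0,0,0,-1,0,-8,0,0,0,0,-1,0,0,0,0,0,0,-1])

```text
t: 5.78
tool_pos: [0.5263, -0.0577, 0.1892]
tool_rot: [180.0, -0.0, 17.2]
force: [-0.1, 1.0, 0.4]
gripper_width: 0.001
```

```bash
python3 - <<'E'
from rig import *
import cv2
print(bot.state()['tool_pos'],bot.state()['tool_rot'],bot.state()['force'])
cv2.imwrite("pics/w3.png",get_image("wrist"))
im=get_image("top")[130:280,225:385]
cv2.imwrite("pics/t3.png",cv2.resize(im,None,fx=4,fy=4,interpolation=cv2.INTER_CUBIC))
im=get_image("scene")[130:260,240:400]
cv2.imwrite("pics/s3.png",cv2.resize(im,None,fx=4.5,fy=4.5,interpolation=cv2.INTER_CUBIC))
E
```

```text
[ 0.52627101 -0.05774548  0.18923274] [ 1.79984528e+02 -3.10802694e-02  1.71939055e+01] [-0.12942501  0.96136925  0.38963462]
```

View pics/w3.png

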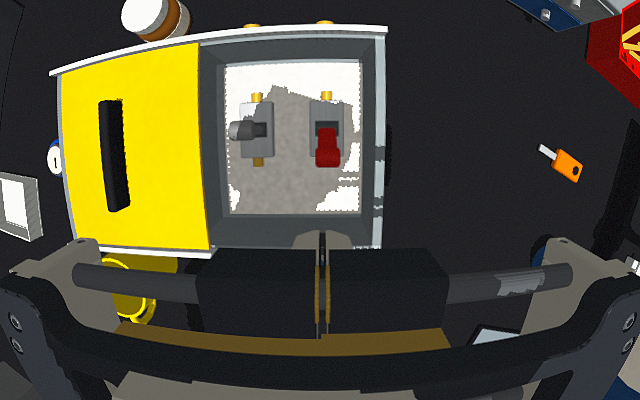

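View pics/s3.png

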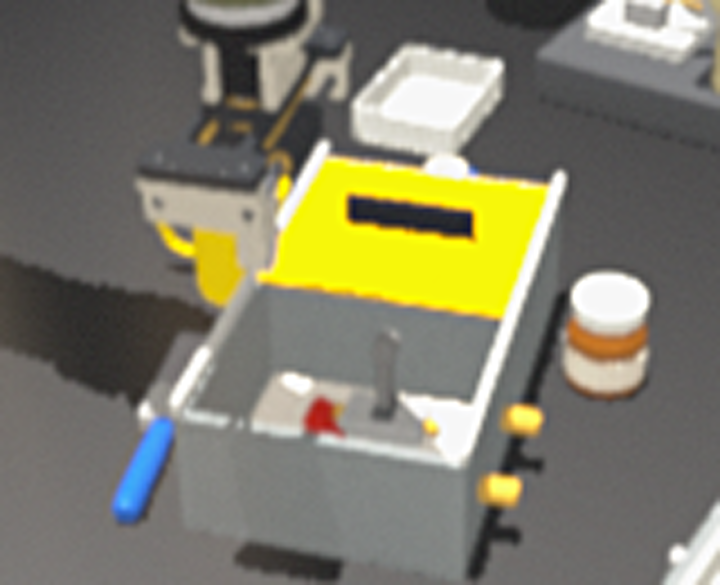

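View pics/t3.png

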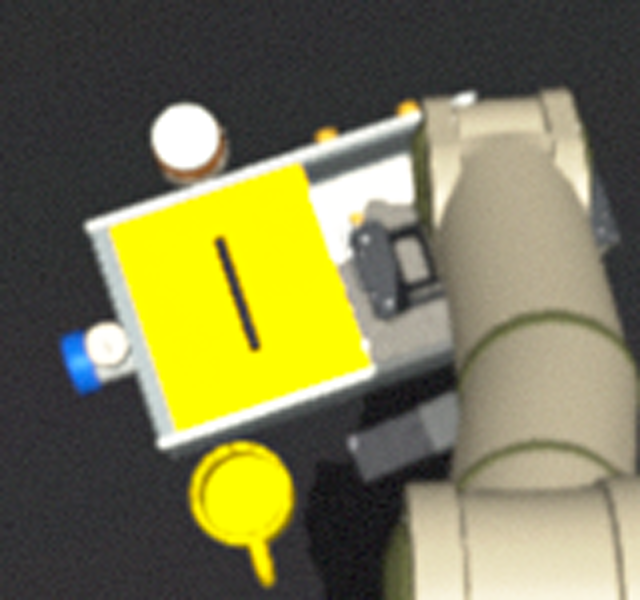

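The wrist view shows red at (327,147) leaning to the robot's side and grey at (245,130) roughly upright. The cover is fully back. The fingertips are above the gap between the robot-side wall and the red handle, so I'm going down.

>>> step_arm(increments=[1.5,-4.8,0,0,0,0,-1,0,0,-20,0,0,0,-1,0,0,-25,0,0,0,-1,0,0,-20,0,0,0,-1,0,0,-15,0,0,0,-1,0,0,-12,0,0,0,-1,0,0,-12,0,0,0,-1,0,0,-12,0,0,0,-1,0,0,-10,0,0,0,-1,0,0,0,0,0,0,-1])

```text
t: 6.77
tool_pos: [0.5271, -0.0601, 0.0609]
tool_rot: [-179.9, 0.1, 17.4]
force: [0.2, 0.3, -0.2]
gripper_width: 0.005
```

```bash
python3 - <<'E'
from rig import *
import cv2
print(bot.state()['tool_pos'],bot.state()['tool_rot'],bot.state()['force'])
cv2.imwrite("pics/w4.png",get_image("wrist"))
im=get_image("scene")[130:260,240:400]
cv2.imwrite("pics/s4.png",cv2.resize(im,None,fx=4.5,fy=4.5,interpolation=cv2.INTER_CUBIC))
E
```

```text
[ 0.5271396  -0.0600865   0.06093346] [-1.79939368e+02  1.30110143e-01  1.74309771e+01] [ 0.15045489  0.2589325  -0.20791848]
```

View pics/w4.png

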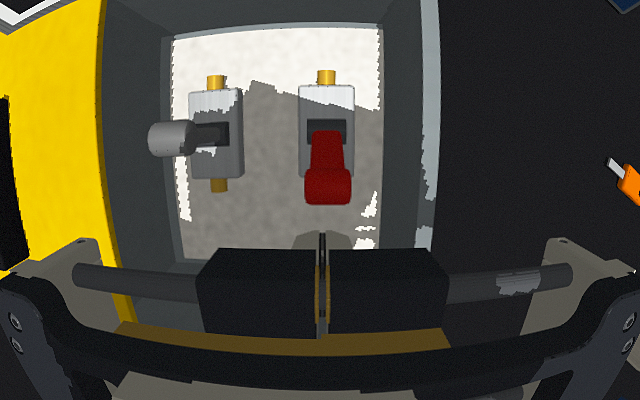

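View pics/s4.png

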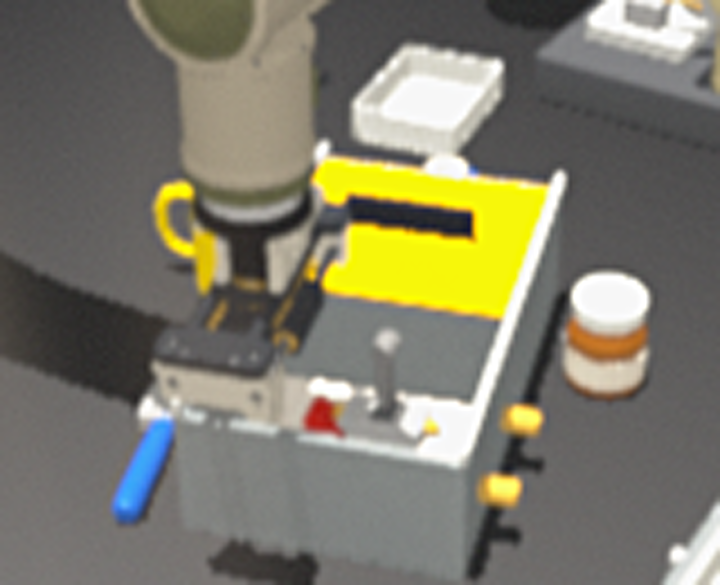

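The fingertips are beside red, about 12 mm short of it. Pushing along +x.

>>> step_arm(increments=[2.9,0.9,0,0,0,0,-1,5.7,1.8,0,0,0,0,-1,5.7,1.8,0,0,0,0,-1,5.7,1.8,0,0,0,0,-1,5.7,1.8,0,0,0,0,-1,5.7,1.8,0,0,0,0,-1,5.7,1.8,0,0,0,0,-1,5.7,1.8,0,0,0,0,-1,5.7,1.8,0,0,0,0,-1,5.7,1.8,0,0,0,0,-1,2.9,0.9,0,0,0,0,-1,0,0,0,0,0,0,-1])

```text
t: 7.87
tool_pos: [0.5854, -0.0427, 0.0623]
tool_rot: [-180.0, 0.0, 17.4]
force: [-0.4, 0.3, 0.0]
gripper_width: -0.001
```

>>> step_arm(increments=[1.9,0.6,0,0,0,0,-1,1.9,0.6,0,0,0,0,-1,1.9,0.6,0,0,0,0,-1,0,0,0,0,0,0,-1])

```text
t: 8.2
tool_pos: [0.5908, -0.041, 0.0626]
tool_rot: [-180.0, -0.0, 17.3]
force: [-1.6, -1.6, -1.5]
gripper_width: 0.001
```

>>> step_arm(increments=[1.9,0.6,0,0,0,0,-1,1.9,0.6,0,0,0,0,-1,0,0,0,0,0,0,-1])

```text
t: 8.45
tool_pos: [0.5948, -0.0398, 0.0627]
tool_rot: [180.0, -0.0, 17.3]
force: [-2.5, -1.0, -0.0]
gripper_width: 0.005
```

>>> step_arm(increments=[1.9,0.6,0,0,0,0,-1,1.0,0.3,0,0,0,0,-1,0,0,0,0,0,0,-1])

```text
t: 8.7
tool_pos: [0.5952, -0.0397, 0.0624]
tool_rot: [-180.0, 0.2, 17.3]
force: [-8.1, -2.4, 4.3]
gripper_width: 0.003
```

Force is rising without motion, so this looks like the stop. One more nudge, then look.

>>> step_arm(increments=[1.9,0.6,0,0,0,0,-1,1.0,0.3,0,0,0,0,-1,0,0,0,0,0,0,-1])

```text
t: 8.95
tool_pos: [0.5955, -0.0396, 0.0622]
tool_rot: [-179.9, 0.5, 17.3]
force: [-14.3, -3.4, 8.9]
gripper_width: 0.006
```

>>> step_arm(increments=[-5,-1.6,0,0,0,0,-1,-11,-3.5,0,0,0,0,-1,-11,-3.5,0,0,0,0,-1,-6,-1.8,10,0,0,0,-1,0,0,25,0,0,0,-1,0,0,30,0,0,0,-1,0,0,30,0,0,0,-1,0,0,25,0,0,0,-1,0,0,0,0,0,0,-1])

```text
t: 9.7
tool_pos: [0.5695, -0.0488, 0.1883]
tool_rot: [179.9, -0.5, 17.3]
force: [0.8, 0.5, 0.4]
gripper_width: 0.006
```

```bash
python3 - <<'E'
from rig import *
import cv2
print(bot.state()['tool_pos'],bot.state()['tool_rot'],bot.state()['force'])
cv2.imwrite("pics/w5.png",get_image("wrist"))
im=get_image("scene")[130:260,240:400]
cv2.imwrite("pics/s5.png",cv2.resize(im,None,fx=4.5,fy=4.5,interpolation=cv2.INTER_CUBIC))
E
```

```text
[ 0.56950928 -0.04879926  0.1882812 ] [179.85287114  -0.47571704  17.32002205] [0.7607987  0.52289514 0.44353633]
```

View pics/w5.png

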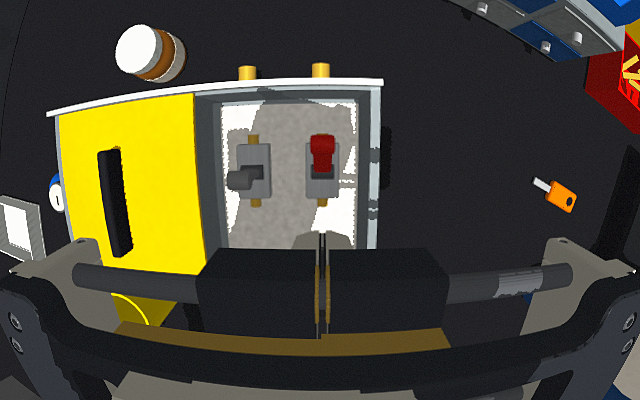

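View pics/s5.png

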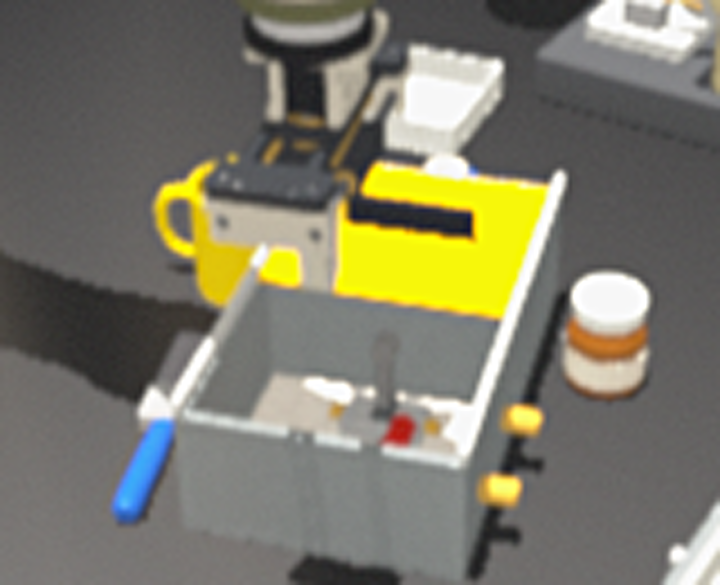

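```bash
python3 - <<'E'
from h import *
p=[.5405,.0697,np.radians(17.25)]
L=.058
for a in (0,.6,1.0,1.1,1.2):
    q=b2w(p,[[.012+L*np.sin(a-.6),-.1225,.032+L*np.cos(a-.6)]]); print(a,((proj("scene",q)-[240,130])*4.5).round())
print(((proj("scene",b2w(p,[[0,.075,.133],[-.05,.075,.133],[.05,.075,.133]]))-[240,130])*4.5).round())
import cv2
a=cv2.imread("pics/s2.png");b=cv2.imread("pics/s5.png")
g=[cv2.resize(i[320:470,250:480],None,fx=1.7,fy=1.7) for i in(a,b)]
cv2.imwrite("pics/cmp.png",np.hstack(g))
from rig import camera_params
import scipy.spatial.transform as t
# wrist projection of red tip
c=camera_params("wrist");T=c["T_tool_cam"];K=c["camera_matrix"]
R=t.Rotation.from_euler("xyz",[179.85,-.476,17.32],degrees=True).as_matrix()
for an in (1.0,1.1,1.2):
    w=b2w(p,[[.012+.064*np.sin(an-.6),-.1225,.032+.064*np.cos(an-.6)]])[0]
    X=T[:3,:3].T@(R.T@(w-[.5695,-.0488,.1883])-T[:3,3]); th=np.arctan2(np.hypot(*X[:2]),X[2]); r=K[0,0]*th*X[:2]/np.hypot(*X[:2]); print(an,r+K[:2,2])
E
```

```text
0 [[306. 413.]]
0.6 [[353. 409.]]
1.0 [[386. 420.]]
1.1 [[393. 425.]]
1.2 [[401. 429.]]
[[411. 197.]
 [346. 188.]
 [477. 206.]]
1.0 [324.39013548 151.98535851]
1.1 [324.38244423 145.04180698]
1.2 [324.36702533 138.54969108]
```

View pics/cmp.png

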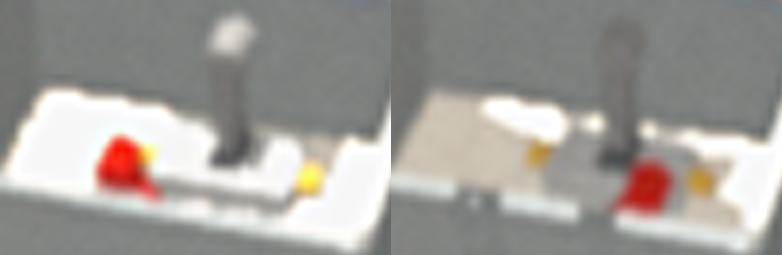

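>>> step_arm(increments=[0,0,25,0,0,0,-1,0,0,25,0,0,0,-1,0,0,0,0,0,0,-1,0,0,0,0,0,0,-1])

```text
t: 10.13
tool_pos: [0.5672, -0.0486, 0.2328]
tool_rot: [180.0, -0.1, 17.3]
force: [0.1, -0.3, -0.4]
gripper_width: 0.001
```

```bash
python3 -c "
from rig import *
print(bot.state()['tool_pos'],bot.state()['force']); print(workorder.job_done())"
```

```text
[ 0.56721996 -0.04860633  0.2327894 ] [ 0.07770936 -0.32948954 -0.35994462]
the job is handed in; nothing more can be done
None
```

The cover is fully open and the red handle is fully shut. I handed the job in at about 10 s, with the arm raised clear and touching nothing.

- **Cover:** I pushed it by the black ridge with closed fingertips. At the end the force climbed from 11 to 20 N with no further movement, so it is against its stop. In the last scene picture the ridge sits within a few pixels of where it should be when fully open.
- **Red handle:** I then pushed it away from the robot's side. The force rose to about 17 N with almost no movement, so it is against its stop. In both the scene and wrist pictures the tip matches the position for 1.2 rad, fully shut.
- **Grey handle and other things:** The grey handle looks the same before and after in the scene view. In the last pictures the mug, jar and brush looked undisturbed, and I saw no sign of contact with anything else.

No check failed. The cover stopped about 2 mm short of where I had calculated, which is within the error of my camera measurement.

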